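# Pack seven birch coat knobs flat in a round tin

## Robot

A 6-joint arm with a two-finger parallel gripper is mounted at the origin on the work surface. World frame = base frame: x ahead of the robot, y to its left, z up, the work surface at z = 0. Lengths are in mm, angles in rad, forces in N, time in s.
With the tool pointing down it reaches from about 275 to 1000 mm from the base axis. Payload 8.4 kg.
Tool frame: the origin (TCP) lies between the finger pads; the fingertips stand 22 mm ahead of it and the grasp point (between the pads) lies 3 mm ahead of it (r.nose_length is the z of the fingertips in the tool frame, in mm); z points along the fingers, y is the line along which they close (so a half turn about z gives the same grasp; the last joint's range is limited). The gripper opens to 85 mm and grips with 20 to 120 N. Pads are 22 mm wide; open, the fingers measure 114 mm over their backs; the gripper's body (76 mm by 85 mm) begins 54 mm behind the grasp point. The pads swing forward as they close: fully open they stand 13 mm farther back than shut.
Start: joints at [-1.268, 0.353, 1.633, -0, 1.155, -0.002], TCP at [187.563, -596.195, 253.281] pointing down, gripper open.
Joint ranges: [-2.63, 2.63], [-0.92, 2.1], [0.06, 2.66], [-1.3, 4.44], [0, 2.69], [-3.02, 3.02]. Speed limits (rad/s): [2.22, 2.22, 2.79, 3.14, 3.14, 3.14].

## Interface

Orientations are given as [roll, pitch, yaw] about the fixed x, y, z axes, in that order (R = Rz(yaw) Ry(pitch) Rx(roll)).
In Python, from rig import r, cams gives the robot as it stands.
- The arm moves only by the shell command python3 -m handwheel 'ROWS' [FORCE]. ROWS is one flat JSON list of numbers that holds 1 to 5 rows one after another, with no inner brackets; each row has 7 numbers: a rotation vector rx, ry, rz in a scale on which 1.0 is pi rad, then dx, dy, dz in fractions of the full range, 1 being 750 mm, then the opening from 0.0 (shut) to 1.0 (fully open); each row shifts and turns the commanded pose from where the row before left it, along the tool's axes as they then stand; what a row does not reach is not made up. A row lasts 1/12 s, in which the tool goes at most 41.7 mm and 0.125 rad, less where a joint would pass 70% of its speed; a pose out of reach is approached as far as the arm can. The fingers move at their own pace and stop on an object; FORCE is the grip in N (left out, the last holds). Time passes only in rows, so rows that do not move let the fingers close. It prints the time, the measured TCP pose, the force, the opening and the grip force at its end. A shift or turn number past 1, either way, is cut back to 1. Input that does not fit is refused with a message, and nothing moves.
- r.sense(): the state, without advancing time (a new reading comes with each control period).
- cams.grab_frame(name): name is "side" or "top" or "wrist"; returns the picture (384x512x3 uint8, red, green, blue); there is no depth.
- cams.camera_params(name): a dict with "fx", "fy", "cx", "cy" (pixels), "dist_coeffs" ([k1, k2, p1, p2, k3] as OpenCV has them; the pictures are not rectified), "rvec" (rotation vector, rad) and "tvec" (3), from world to camera coordinates, as OpenCV has them. Camera axes: x right, y down, z forward; pixel columns grow to the right and rows downward; lengths in mm; the calibration is good to about 2 mm. A picture is of the moment at which its call begins: read the wrist's pose just before it. camera_params takes no time and is no camera call; for the wrist camera it gives the pose at the moment of the call.
- r.sign_off(): hands the job in; it is judged then, once.
The state is a dict: "clock": time; "qpos": joint angles; "qvel": joint speeds; "joint_efforts": joint torques, N m; "eef_pos": TCP position; "tcp_rot": TCP orientation; "contact_force": force on the tool from outside, world axes, zero at the start; "wrist_torque": the same for the moment, N m; "opening": opening from 0.0 (shut) to 1.0 (fully open); "grasp_force": force on a finger pad.
Only numpy, scipy, OpenCV 4.12 (cv2) and the standard library are available. Lean on these libraries where they do the work, as an engineer would, in place of code of your own. Each camera call takes 0.05 s, during which the arm holds its last target. There are 200 camera calls.

## Task

Put the two birch coat knobs that stand outside into the round tin with the five others, so that all seven stand flat on its floor, shanks up, one in the middle and six round it. The five stand so spread out that you will have to shove some along the wall to make room. Leave the bigger knob and everything else on the table where it is, and let go.

Things in the scene. Friction and masses are not known exactly. Their poses are not given: they have to be found in the camera images.
- knob_1: Turned birch coat knob standing head down, shank up: round flat head 42 mm across and 14 mm high (narrowing to 36 mm over its lowest 8 mm; upper edge bevelled 2 mm), on it a plain shank 14 mm across rising to 50 mm in all; about 25 g. Origin: centre of the head's flat underside; z along the shank. Starts loose on the tin floor near the wall, unevenly spaced with four others round an empty middle.
- knob_2: Turned birch coat knob standing head down, shank up: round flat head 42 mm across and 14 mm high (narrowing to 36 mm over its lowest 8 mm; upper edge bevelled 2 mm), on it a plain shank 14 mm across rising to 50 mm in all; about 25 g. Origin: centre of the head's flat underside; z along the shank. Starts loose on the tin floor near the wall, unevenly spaced with four others round an empty middle.
- knob_3: Turned birch coat knob standing head down, shank up: round flat head 42 mm across and 14 mm high (narrowing to 36 mm over its lowest 8 mm; upper edge bevelled 2 mm), on it a plain shank 14 mm across rising to 50 mm in all; about 25 g. Origin: centre of the head's flat underside; z along the shank. Starts loose on the tin floor near the wall, unevenly spaced with four others round an empty middle.
- knob_4: Turned birch coat knob standing head down, shank up: round flat head 42 mm across and 14 mm high (narrowing to 36 mm over its lowest 8 mm; upper edge bevelled 2 mm), on it a plain shank 14 mm across rising to 50 mm in all; about 25 g. Origin: centre of the head's flat underside; z along the shank. Starts loose on the tin floor near the wall, unevenly spaced with four others round an empty middle.
- knob_5: Turned birch coat knob standing head down, shank up: round flat head 42 mm across and 14 mm high (narrowing to 36 mm over its lowest 8 mm; upper edge bevelled 2 mm), on it a plain shank 14 mm across rising to 50 mm in all; about 25 g. Origin: centre of the head's flat underside; z along the shank. Starts loose on the tin floor near the wall, unevenly spaced with four others round an empty middle.
- knob_6: Turned birch coat knob standing head down, shank up: round flat head 42 mm across and 14 mm high (narrowing to 36 mm over its lowest 8 mm; upper edge bevelled 2 mm), on it a plain shank 14 mm across rising to 50 mm in all; about 25 g. Origin: centre of the head's flat underside; z along the shank. At the start stands on the table outside the tin, to one side.
- knob_7: Turned birch coat knob standing head down, shank up: round flat head 42 mm across and 14 mm high (narrowing to 36 mm over its lowest 8 mm; upper edge bevelled 2 mm), on it a plain shank 14 mm across rising to 50 mm in all; about 25 g. Origin: centre of the head's flat underside; z along the shank. At the start stands on the table outside the tin, to one side.
- tin: Shallow round open steel tin, stuck fast to the table: inside 130 mm across, flat floor 3 mm above the table, wall 2 mm (about 3 mm to the touch), rim 18 mm above the table. Origin: centre of its underside.
- tin_in (a point): Centre of the tin's inner floor, z up. Seven knob heads fit flat on this floor only as one in the middle and six round it, with 4 mm to spare across three in a row. Waxed wood on smooth steel: knobs in the tin slide when pushed sideways and can be pushed along the wall, one pushing the next.
- big_knob: Bystander: a larger birch knob, head 62 mm across and 22 mm high, shank 20 mm across to 60 mm, head down on the table. It does not belong in the tin. Origin: centre of its underside.
- keys: Bystander: steel key ring 44 mm across with three brass keys, lying flat on the table, 6 mm high, about 95 mm long. Origin: centre of the ring, on the table; keys point to its +x.
- tag: Bystander: flat yellow plastic key tag 45 x 24 x 4 mm on the table. Origin: centre of its underside.
- mirror: Bystander: round steel mirror 100 mm across, 8 mm thick, flat on the table. Origin: centre of its underside.
- dish: Bystander: white ceramic dish 100 mm across, 24 mm high. Origin: centre of its underside.
- driver: Bystander: screwdriver lying on the table along its x, handle to -x.
- alu_box: Bystander, fixed: shut aluminium box with lever latch, 144 x 194 x 90 mm, on the table at the robot's right. Origin: centre of its underside.
Not all that is in view belongs to the job. What is shaped like the knob_5 but green or orange is not meant.

How it is judged:
By the outcome, as a careful person would: the job done as asked, in the order asked, and still so for the second after the job is handed in, with the robot touching nothing.
It also fails if it takes over 67 s, if anything falls off the work surface, if the arm or the gripper's body presses on something with over 40 N, if the wrist force passes 120 N, or if a joint passes its speed limit or range.

## Working session

There is one attempt and no reset: what is moved stays moved. The work goes in short steps, Python scripts to look and compute and a shell command to move; the robot and the scene stay as the last step left them, time stands still between calls to the robot, and variables do not carry over. Pictures are saved under pics/ and viewed, at most 10 in all, crops included, and the job is handed in when it is done.

```bash
ls; mkdir -p pics
python3 - <<'E'
from rig import r,cams
import cv2
print(r.sense()['tcp_rot'], r.nose_length)
for n in ['top','side']:
    cv2.imwrite(f'pics/{n}0.png',cv2.resize(cams.grab_frame(n)[:,:,::-1],(800,600),interpolation=cv2.INTER_CUBIC))
    print(n,cams.camera_params(n))
E
```

```text
pics
[-3.14019394e+00 -2.40327387e-05  3.04781899e-01] 22.0
top {'fx': 371.8480848026668, 'fy': 371.8480848026668, 'cx': 256.06734039415466, 'cy': 186.70160157022028, 'dist_coeffs': array([0.0125905, 0.       , 0.       , 0.       , 0.       ]), 'rvec': array([ 2.15780665, -2.21283795,  0.08631832]), 'tvec': array([ -23.37383034,  566.47919442, 1161.13220542])}
side {'fx': 384.3981456888774, 'fy': 384.3981456888774, 'cx': 260.2383654269308, 'cy': 189.55520029441715, 'dist_coeffs': array([-0.1095417,  0.       ,  0.       ,  0.       ,  0.       ]), 'rvec': array([ 0.20364064, -2.78536721,  1.25149197]), 'tvec': array([ 544.18371313,  101.84632081, 1170.16880432])}
```

View pics/top0.png

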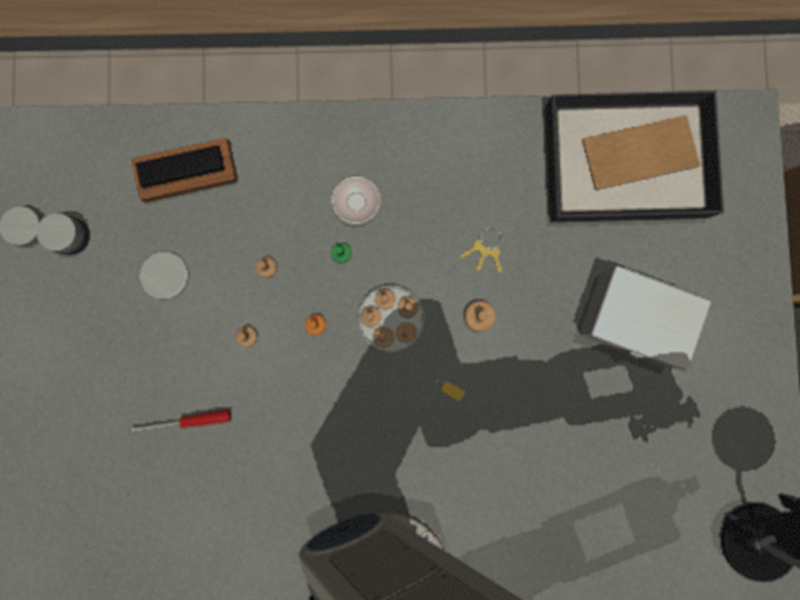

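The top view (800×600) shows:
- **Birch knobs outside the tin:** about (266,267) and (247,335).
- **Decoys:** orange at (316,324) and green at (341,252).
- **Larger knob:** (480,315).
- **Tin:** centred near (391,317) with five knobs in it.

The two plain birch ones at the left fit by colour and size. I'll confirm that in an enlarged crop.

```bash
cat > h.py <<'E'
from rig import r,cams
import cv2, numpy as np
def P(n):
    p=cams.camera_params(n); K=np.array([[p['fx'],0,p['cx']],[0,p['fy'],p['cy']],[0,0,1]])
    return K,p['dist_coeffs'],np.array(p['rvec'],float),np.array(p['tvec'],float)
def pix2w(n,uv,z,p=None):
    K,d,rv,t=p or P(n); R=cv2.Rodrigues(rv)[0]
    q=cv2.undistortPoints(np.array(uv,float).reshape(-1,1,2),K,d).reshape(-1,2)
    ray=np.c_[q,np.ones(len(q))]@R; c=-R.T@t
    return c+ray*((z-c[2])/ray[:,2])[:,None]
def w2pix(n,X,p=None):
    K,d,rv,t=p or P(n)
    return cv2.projectPoints(np.array(X,float).reshape(-1,1,3),rv,t,K,d)[0].reshape(-1,2)
def crop(im,x0,y0,x1,y1,s,fn):
    cv2.imwrite('pics/'+fn,cv2.resize(im[y0:y1,x0:x1,::-1],None,fx=s,fy=s,interpolation=cv2.INTER_CUBIC))
E
python3 - <<'E'
from h import *
im=cams.grab_frame('top')
im=np.clip((im/255.)**0.6*255,0,255).astype(np.uint8)
crop(im,145,145,275,240,6,'topc.png')
S=.64
for nm,uv,z in [('k',(266,267),14),('k',(247,335),14),('tin',(391,317),18),('big',(480,315),22),('or',(316,324),14)]:
    print(nm,pix2w('top',[np.array(uv)*S],z).round(1))
E
```

```text
k [[624. 236.  14.]]
k [[485.9 275.6  14. ]]
tin [[514.9 -17.8  18. ]]
big [[ 514.3 -198.4   22. ]]
or [[504.6 135.3  14. ]]
```

View pics/topc.png

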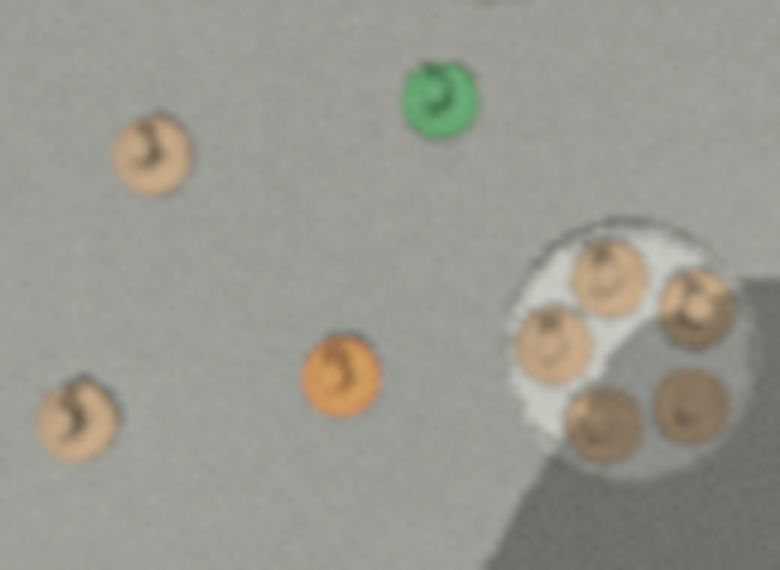

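```bash
cat >> h.py <<'E'
def c2p(uv,x0=145,y0=145,s=6): return (np.array(uv,float)+.5)/s-.5+[x0,y0]
E
python3 - <<'E'
from h import *
A=pix2w('top',c2p([(153,155),(78,420)]),10);print('out',A.round(1))
T=pix2w('top',c2p([(631,348)]),18)[0];print('tin',T.round(1))
N=pix2w('top',c2p([(609,278),(698,309),(692,406),(604,425),(554,345)]),13)
D=(N-T)[:,:2]
for n,d in zip(N,D): print(n.round(1),'r',np.hypot(*d).round(1),'ang',np.degrees(np.arctan2(d[1],d[0])).round(1))
K,d,rv,t=P('wrist');R=cv2.Rodrigues(rv)[0];c=-R.T@t
s=r.sense();print('wristcam',c,R[2],K[0,0],s['eef_pos'])
from scipy.spatial.transform import Rotation as Ro
Rt=Ro.from_euler('xyz',s['tcp_rot']).as_matrix();print((Rt.T@(c-s['eef_pos'])).round(1),(Rt.T@R.T).round(3));print(Rt.round(3))
print((Rt.T@(np.array([515,-18,260])-s['eef_pos'])).round(1))
E
```

```text
out [[626.  237.4  10. ]
 [485.4 278.2  10. ]]
tin [515.9 -16.3  18. ]
[553.6  -5.4  13. ] r 39.3 ang 16.1
[535.9 -52.4  13. ] r 41.3 ang -61.0
[484.4 -47.9  13. ] r 44.5 ang -134.9
[475.6  -0.9  13. ] r 43.1 ang 159.1
[518.6  24.7  13. ] r 41.1 ang 86.1
wristcam [ 250.42405183 -576.03630326  372.64159064] [-0.24801541 -0.07777557 -0.96562897] 303.0573807046448 [ 187.4474632  -595.88315666  252.73956627]
[  66.    -0.2 -119.9] [[ 0.001 -0.966 -0.26 ]
 [ 1.     0.001  0.001]
 [-0.    -0.26   0.966]]
[[ 0.954  0.3   -0.   ]
 [ 0.3   -0.954  0.001]
 [-0.    -0.001 -1.   ]]
[ 485.9 -453.    -6.8]
```

Careful with the scale: shifts go in shares of 750 mm and turns go in shares of pi rad. That gives: -36 mm / 750 = -0.048, 20 mm / 750 = 0.0267, 0.125 rad / 3.1416 = 0.0398.

```bash
python3 -m handwheel '[0, 0, 0.0398, 0, 0, 0, 1, 0, 0, 0.0398, 0, 0, 0, 1, 0, 0, 0.0175, 0, 0, 0, 0.5, 0, 0, 0, 0.0267, -0.048, 0, 0.5, 0, 0, 0, 0.0267, -0.048, 0, 0.5]'; python3 -m handwheel '[0, 0, 0, 0.0267, -0.048, 0, 0.5, 0, 0, 0, 0.0267, -0.048, 0, 0.5, 0, 0, 0, 0.0267, -0.048, 0, 0.5, 0, 0, 0, 0.0267, -0.048, 0, 0.5, 0, 0, 0, 0.0267, -0.048, 0, 0.5]'; python3 -m handwheel '[0, 0, 0, 0.0267, -0.048, 0, 0.5, 0, 0, 0, 0.0267, -0.048, 0, 0.5, 0, 0, 0, 0.0267, -0.048, 0, 0.5, 0, 0, 0, 0.0267, -0.048, 0, 0.5, 0, 0, 0, 0.0267, -0.048, 0, 0.5]'
```

```text
clock: 0.57
eef_pos: [227.1, -524.3, 252.6]
tcp_rot: [-3.141, 0.0, -0.003]
contact_force: [1.7, 0.9, 0.9]
opening: 0.604
grasp_force: 0.0
clock: 0.98
eef_pos: [328.0, -342.4, 253.2]
tcp_rot: [-3.142, -0.0, -0.001]
contact_force: [1.6, 0.1, 0.4]
opening: 0.497
grasp_force: 0.0
clock: 1.4
eef_pos: [428.1, -162.3, 253.4]
tcp_rot: [3.141, -0.0, -0.0]
contact_force: [1.0, -0.9, -0.6]
opening: 0.499
grasp_force: 0.0
```

Converted, -36 mm / 750 = -0.048, 25 mm / 750 = 0.0333.

```bash
python3 -m handwheel '[0, 0, 0, 0.0333, -0.048, 0.0333, 0.5, 0, 0, 0, 0.0333, -0.048, 0.0333, 0.5, 0, 0, 0, 0.0333, -0.048, 0.0333, 0.5, 0, 0, 0, 0.0333, -0.048, 0.0333, 0.5, 0, 0, 0, 0, 0, 0, 0.5]'
python3 - <<'E'
from h import *
print(r.sense()['eef_pos'])
np.save('wp.npy',np.concatenate(P('wrist')[2:]))
im=cams.grab_frame('wrist')
im=np.clip((im/255.)**0.6*255,0,255).astype(np.uint8)
T=np.array([515.9,-16.3]);print(w2pix('wrist',[[*T,18]]))
cv2.imwrite('pics/w0.png',cv2.resize(im[:,:,::-1],(800,600),interpolation=cv2.INTER_CUBIC))
E
```

```text
clock: 1.82
eef_pos: [511.4, -40.9, 167.2]
tcp_rot: [-3.14, 0.003, 0.003]
contact_force: [-1.2, -0.3, 0.5]
opening: 0.501
grasp_force: 0.0
[511.40397266 -40.9339237  167.22836313]
[[229.00235014 182.16708154]]
```

View pics/w0.png

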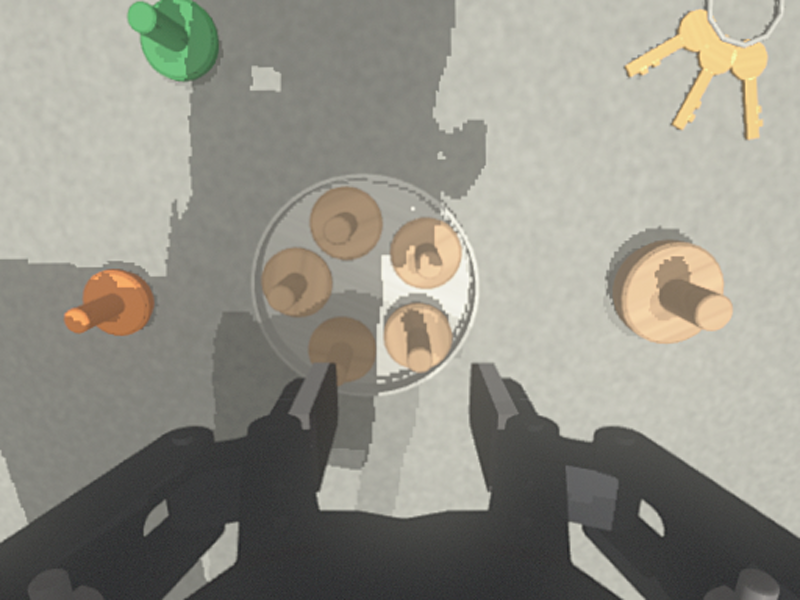

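Run:
```python
from h import *
K,d,_,_=P('wrist');w=np.load('wp.npy');p=(K,d,w[:3],w[3:]);S=512/800
f=lambda uv,z: pix2w('wrist',(np.array(uv)+.5)*S-.5,z,p)
e=f([(251,282),(479,282),(364,174),(363,395)],18);print(e.round(1))
T=np.r_[e[2:4,0].mean(),e[:2,1].mean()];print('tin',T,'top est at',w2pix('wrist',[[515.9,-16.3,18]],p)/S)
N=f([(346,223),(426,253),(418,337),(342,348),(297,281)],14)[:,:2]
for n in N:
    q=n-T;print(n.round(1),'r',np.hypot(*q).round(1),'ang',np.degrees(np.arctan2(q[1],q[0])).round(1))
print('shank',f([(339,228),(430,258),(419,357),(285,295)],53).round(1))
print('big',f([(672,290)],22),f([(118,302)],11))
```

```text
[[518.9  48.2  18. ]
 [519.4 -84.7  18. ]
 [579.8 -18.9  18. ]
 [447.4 -15.9  18. ]]
tin [513.59226787 -18.23748952] top est at [[361.11374222 287.1451654 ]]
[552.7  -7.8] r 40.5 ang 14.9
[535.6 -53.8] r 41.8 ang -58.2
[484.2 -49.8] r 43.1 ang -133.0
[476.9  -3.3] r 39.6 ang 157.9
[518.7  22.1] r 40.6 ang 82.7
shank [[553.8  -9.   53. ]
 [539.1 -54.   53. ]
 [486.4 -49.2  53. ]
 [519.8  19.7  53. ]]
big [[ 516.24014833 -197.60930647   22.        ]] [[504.68944016 134.62244     11.        ]]
```

The wrist view (800×600) shows:
- **Tin:** rim centre near (365,284), which gives (513.6,-18.2) mm.
- **Knob heads in the tin:** (346,223), (426,253), (418,337), (342,348) and (297,281). They sit at ring angles of about 15°, -58°, -133°, 158° and 83°.

The shank positions agree with the heads to within 2-3 mm. I'll seat the 15° knob against the wall first, then close the others up to it.

Converted, 26 mm / 750 = 0.0347, 25 mm / 750 = 0.0333.

```bash
python3 -m handwheel '[0, 0, 0, 0.028, -0.0213, 0.0333, 0.3, 0, 0, 0, 0.028, -0.0213, 0.0347, 0.3, 0, 0, 0, 0, 0, 0.0347, 0.3, 0, 0, 0, 0, 0, 0, 0.3]' 25
```

```text
clock: 2.2
eef_pos: [550.0, -13.4, 90.1]
tcp_rot: [-3.142, 0.006, 0.001]
contact_force: [-1.5, 0.1, -0.8]
opening: 0.298
grasp_force: 0.0
```

Converted, -5 mm / 750 = -0.0067, 3 mm / 750 = 0.004.

```bash
python3 -m handwheel '[0, 0, 0, 0.004, -0.0067, 0, 0.3, 0, 0, 0, 0, 0, 0, 0.3, 0, 0, 0, 0, 0, 0, 0.3]'
```

```text
clock: 2.45
eef_pos: [556.0, -8.8, 95.6]
tcp_rot: [3.141, -0.002, -0.001]
contact_force: [-0.9, 0.0, -0.8]
opening: 0.302
grasp_force: 0.0
```

Converted, 26 mm / 750 = 0.0347, 20 mm / 750 = 0.0267.

```bash
python3 -m handwheel '[0, 0, 0, -0.0033, 0, 0.0347, 0.3, 0, 0, 0, 0, 0, 0.0267, 0.3, 0, 0, 0, 0, 0, 0.0073, 0.3, 0, 0, 0, 0, 0, 0, 0.3, 0, 0, 0, 0, 0, 0, 0.3]'; python3 -m handwheel '[0, 0, 0, 0, 0, 0, 0.05, 0, 0, 0, 0, 0, 0, 0.05, 0, 0, 0, 0, 0, 0, 0.05, 0, 0, 0, 0, 0, 0, 0.05]' 25
```

```text
clock: 2.87
eef_pos: [553.3, -8.6, 43.4]
tcp_rot: [3.142, -0.001, -0.001]
contact_force: [-0.2, -0.2, 0.6]
opening: 0.299
grasp_force: 0.0
clock: 3.2
eef_pos: [553.9, -8.5, 43.7]
tcp_rot: [3.141, -0.002, -0.0]
contact_force: [-1.1, -0.3, 8.1]
opening: 0.156
grasp_force: 25.6
```

Converted, 1.5 mm / 750 = 0.002, -1 mm / 750 = -0.0013.

```bash
python3 -m handwheel '[0, 0, 0, 0.002, -0.0007, -0.0013, 0.05, 0, 0, 0, 0.002, -0.0007, 0, 0.05, 0, 0, 0, 0, 0, 0, 0.05, 0, 0, 0, 0, 0, 0, 0.05]'
```

```text
clock: 3.53
eef_pos: [556.5, -7.3, 43.8]
tcp_rot: [-3.142, -0.001, -0.0]
contact_force: [0.5, 0.5, 5.2]
opening: 0.15
grasp_force: 25.4
```

Converted, 1.5 mm / 750 = 0.002.

```bash
python3 -m handwheel '[0, 0, 0, 0.002, 0, 0, 0.05, 0, 0, 0, 0, 0, 0, 0.05, 0, 0, 0, 0, 0, 0, 0.05]'; python3 -m handwheel '[0, 0, 0, 0.002, 0, 0, 0.05, 0, 0, 0, 0, 0, 0, 0.05, 0, 0, 0, 0, 0, 0, 0.05]'
```

```text
clock: 3.78
eef_pos: [557.6, -7.3, 43.7]
tcp_rot: [-3.142, -0.001, -0.0]
contact_force: [-0.8, -0.0, 8.5]
opening: 0.153
grasp_force: 25.7
clock: 4.03
eef_pos: [557.9, -7.3, 43.7]
tcp_rot: [-3.142, 0.002, -0.0]
contact_force: [-5.8, -0.5, 12.9]
opening: 0.152
grasp_force: 26.3
```

Converted, -35 mm / 750 = -0.0467, -19 mm / 750 = -0.0253.

```bash
python3 -m handwheel '[0, 0, 0, -0.0013, 0, 0, 0.3, 0, 0, 0, 0, 0, 0, 0.3, 0, 0, 0, 0, 0, -0.02, 0.3, 0, 0, 0, 0, 0, -0.0467, 0.3, 0, 0, 0, -0.0253, -0.0187, 0, 0.3]'; python3 -m handwheel '[0, 0, 0, -0.0253, -0.0187, 0, 0.3, 0, 0, 0, 0, 0, 0, 0.3, 0, 0, 0, 0, 0, 0, 0.3, 0, 0, 0, 0, 0, 0, 0.3]'
```

```text
clock: 4.45
eef_pos: [544.6, 5.5, 97.8]
tcp_rot: [3.141, -0.01, -0.001]
contact_force: [3.1, 0.7, 1.5]
opening: 0.304
grasp_force: 0.0
clock: 4.78
eef_pos: [520.3, 20.6, 93.2]
tcp_rot: [3.141, -0.001, 0.0]
contact_force: [0.6, -0.5, -0.6]
opening: 0.297
grasp_force: 0.0
```

Converted, 25 mm / 750 = 0.0333, 20 mm / 750 = 0.0267.

```bash
python3 -m handwheel '[0, 0, 0, -0.0013, 0, 0.0333, 0.3, 0, 0, 0, 0, 0, 0.0267, 0.3, 0, 0, 0, 0, 0, 0.006, 0.3, 0, 0, 0, 0, 0, 0, 0.3, 0, 0, 0, 0, 0, 0, 0.05]'; python3 -m handwheel '[0, 0, 0, 0, 0, 0, 0.05, 0, 0, 0, 0, 0, 0, 0.05, 0, 0, 0, 0, 0, 0, 0.05, 0, 0, 0, 0, 0, -0.002, 0.05, 0, 0, 0, 0, 0, 0, 0.05]';  python3 -m handwheel '[0, 0, 0, 0.0053, -0.0013, 0, 0.05, 0, 0, 0, 0.004, -0.0013, 0, 0.05, 0, 0, 0, 0, 0, 0, 0.05, 0, 0, 0, 0, 0, 0, 0.05]'
```

```text
clock: 5.2
eef_pos: [519.2, 20.4, 43.8]
tcp_rot: [3.142, 0.0, -0.001]
contact_force: [0.1, -0.6, 0.5]
opening: 0.174
grasp_force: 0.0
clock: 5.62
eef_pos: [519.1, 20.7, 45.8]
tcp_rot: [-3.142, -0.001, -0.0]
contact_force: [-0.1, 0.4, -0.1]
opening: 0.153
grasp_force: 26.1
clock: 5.95
eef_pos: [526.1, 22.8, 45.2]
tcp_rot: [-3.142, -0.0, -0.0]
contact_force: [-1.3, 0.3, -0.5]
opening: 0.155
grasp_force: 26.1
```

Converted, -1.5 mm / 750 = -0.002.

```bash
python3 -m handwheel '[0, 0, 0, 0, -0.002, 0, 0.05, 0, 0, 0, 0, 0, 0, 0.05, 0, 0, 0, 0, 0, 0, 0.05]'; python3 -m handwheel '[0, 0, 0, 0.0007, -0.002, 0, 0.05, 0, 0, 0, 0, 0, 0, 0.05, 0, 0, 0, 0, 0, 0, 0.05]'
```

```text
clock: 6.2
eef_pos: [525.6, 24.2, 45.1]
tcp_rot: [3.142, 0.0, -0.0]
contact_force: [-0.0, -0.7, -0.3]
opening: 0.15
grasp_force: 26.1
clock: 6.45
eef_pos: [525.9, 25.2, 45.1]
tcp_rot: [3.141, 0.001, 0.0]
contact_force: [-0.6, -5.4, 0.0]
opening: 0.152
grasp_force: 26.4
```

Converted, -15 mm / 750 = -0.02, 1.5 mm / 750 = 0.002.

```bash
python3 -m handwheel '[0, 0, 0, 0, 0.0009, 0.002, 0.05, 0, 0, 0, 0, 0, 0, 0.05, 0, 0, 0, 0, 0, 0, 0.3, 0, 0, 0, 0, 0, 0, 0.3, 0, 0, 0, 0, 0, -0.02, 0.3]'; python3 -m handwheel '[0, 0, 0, 0, 0, -0.0467, 0.3, 0, 0, 0, -0.0333, 0.0173, 0, 0.3, 0, 0, 0, -0.0333, 0.0173, 0, 0.3, 0, 0, 0, 0, 0, 0, 0.3, 0, 0, 0, 0, 0, 0, 0.3]'; python3 -m handwheel '[0, 0, 0, 0, 0, 0, 0.3]'
```

```text
clock: 6.87
eef_pos: [524.8, 25.1, 56.9]
tcp_rot: [-3.141, 0.004, -0.0]
contact_force: [0.0, 0.4, 0.5]
opening: 0.3
grasp_force: 0.0
clock: 7.28
eef_pos: [475.2, -1.3, 93.8]
tcp_rot: [-3.141, 0.0, -0.001]
contact_force: [1.3, 0.5, 0.0]
opening: 0.299
grasp_force: 0.0
clock: 7.37
eef_pos: [477.1, -0.9, 93.9]
tcp_rot: [-3.141, -0.001, -0.001]
contact_force: [-0.3, 0.7, -0.6]
opening: 0.296
grasp_force: 0.0
```

Converted, 25 mm / 750 = 0.0333, 20 mm / 750 = 0.0267.

```bash
python3 -m handwheel '[0, 0, 0, -0.0007, 0.0013, 0.0333, 0.3, 0, 0, 0, 0, 0, 0.0267, 0.3, 0, 0, 0, 0, 0, 0.0067, 0.3, 0, 0, 0, 0, 0, 0, 0.3, 0, 0, 0, 0, 0, 0, 0.05]'; python3 -m handwheel '[0, 0, 0, 0, 0, 0, 0.05, 0, 0, 0, 0, 0, 0, 0.05, 0, 0, 0, 0, 0, 0, 0.05, 0, 0, 0, 0, 0, -0.002, 0.05, 0, 0, 0, 0, 0, 0, 0.05]'
```

```text
clock: 7.78
eef_pos: [476.3, -1.8, 43.8]
tcp_rot: [-3.142, 0.0, 0.0]
contact_force: [0.7, -0.0, 0.5]
opening: 0.174
grasp_force: 0.0
clock: 8.2
eef_pos: [476.1, -2.1, 45.8]
tcp_rot: [3.142, -0.001, -0.0]
contact_force: [0.8, -0.1, -0.5]
opening: 0.156
grasp_force: 25.9
```

Converted, -5 mm / 750 = -0.0067, 3 mm / 750 = 0.004.

```bash
python3 -m handwheel '[0, 0, 0, 0.004, -0.0067, 0, 0.05, 0, 0, 0, 0.004, -0.0067, 0, 0.05, 0, 0, 0, 0.0033, -0.0067, 0, 0.05, 0, 0, 0, 0, 0, 0, 0.05, 0, 0, 0, 0, 0, 0, 0.05]'; python3 -m handwheel '[0, 0, 0, 0, -0.002, 0, 0.05, 0, 0, 0, 0, 0, 0, 0.05, 0, 0, 0, 0, 0, 0, 0.05]'
```

```text
clock: 8.62
eef_pos: [484.5, 13.4, 45.1]
tcp_rot: [-3.142, -0.0, 0.001]
contact_force: [0.2, -0.2, -0.4]
opening: 0.15
grasp_force: 25.9
clock: 8.87
eef_pos: [484.1, 14.5, 45.2]
tcp_rot: [-3.142, 0.0, -0.0]
contact_force: [-1.5, -0.1, 0.4]
opening: 0.152
grasp_force: 26.1
```

Converted, -15 mm / 750 = -0.02, 1.5 mm / 750 = 0.002.

```bash
python3 -m handwheel '[0, 0, 0, 0, 0.0004, 0.002, 0.05, 0, 0, 0, 0, 0, 0, 0.05, 0, 0, 0, 0, 0, 0, 0.3, 0, 0, 0, 0, 0, 0, 0.3, 0, 0, 0, 0, 0, -0.02, 0.3]'; python3 -m handwheel '[0, 0, 0, 0, 0, -0.0467, 0.3, 0, 0, 0, 0.024, 0.0307, 0, 0.3, 0, 0, 0, 0.024, 0.0307, 0, 0.3, 0, 0, 0, 0.0227, 0.0307, 0, 0.3, 0, 0, 0, 0, 0, 0, 0.3]'; python3 -m handwheel '[0, 0, 0, 0, 0, 0, 0.3, 0, 0, 0, 0, 0, 0, 0.3]'
```

```text
clock: 9.28
eef_pos: [482.7, 14.0, 57.0]
tcp_rot: [3.141, 0.004, -0.0]
contact_force: [-1.0, -0.7, -0.3]
opening: 0.302
grasp_force: 0.0
clock: 9.7
eef_pos: [541.0, -58.0, 94.5]
tcp_rot: [3.14, -0.005, -0.002]
contact_force: [0.3, -0.1, -0.5]
opening: 0.3
grasp_force: 0.0
clock: 9.87
eef_pos: [536.3, -54.7, 93.2]
tcp_rot: [-3.141, 0.002, -0.001]
contact_force: [-1.1, 0.4, 0.6]
opening: 0.299
grasp_force: 0.0
```

Converted, 25 mm / 750 = 0.0333, 20 mm / 750 = 0.0267.

```bash
python3 -m handwheel '[0, 0, 0, 0, -0.0007, 0.0333, 0.3, 0, 0, 0, 0, 0, 0.0267, 0.3, 0, 0, 0, 0, 0, 0.006, 0.3, 0, 0, 0, 0, 0, 0, 0.3, 0, 0, 0, 0, 0, 0, 0.05]'; python3 -m handwheel '[0, 0, 0, 0, 0, 0, 0.05, 0, 0, 0, 0, 0, 0, 0.05, 0, 0, 0, 0, 0, 0, 0.05, 0, 0, 0, 0, 0, -0.002, 0.05, 0, 0, 0, 0, 0, 0, 0.05]'; python3 -m handwheel '[0, 0, 0, 0.0053, -0.0027, 0, 0.05, 0, 0, 0, 0.0053, -0.004, 0, 0.05, 0, 0, 0, 0, 0, 0, 0.05, 0, 0, 0, 0, 0, 0, 0.05]'
```

```text
clock: 10.28
eef_pos: [536.8, -53.8, 44.4]
tcp_rot: [-3.141, 0.001, 0.0]
contact_force: [0.4, 0.3, 0.2]
opening: 0.173
grasp_force: 0.0
clock: 10.7
eef_pos: [537.6, -54.4, 46.3]
tcp_rot: [3.141, -0.001, -0.0]
contact_force: [0.8, 0.1, -0.4]
opening: 0.15
grasp_force: 26.1
clock: 11.03
eef_pos: [545.7, -49.1, 45.7]
tcp_rot: [3.142, -0.0, 0.0]
contact_force: [-1.2, -0.2, -0.1]
opening: 0.15
grasp_force: 26.1
```

Converted, -15 mm / 750 = -0.02, 1.5 mm / 750 = 0.002.

```bash
python3 -m handwheel '[0, 0, 0, 0, 0, 0.002, 0.05, 0, 0, 0, 0, 0, 0, 0.05, 0, 0, 0, 0, 0, 0, 0.3, 0, 0, 0, 0, 0, 0, 0.3, 0, 0, 0, 0, 0, -0.02, 0.3]'; python3 -m handwheel '[0, 0, 0, 0, 0, -0.0467, 0.3, 0, 0, 0, -0.04, 0, 0, 0.3, 0, 0, 0, -0.04, 0, 0, 0.3, 0, 0, 0, 0, 0, 0, 0.3, 0, 0, 0, 0, 0, 0, 0.3]'; python3 -m handwheel '[0, 0, 0, 0, 0, 0, 0.3]'
```

```text
clock: 11.45
eef_pos: [543.4, -49.3, 57.2]
tcp_rot: [-3.141, 0.004, -0.0]
contact_force: [-0.8, -0.2, -0.1]
opening: 0.296
grasp_force: 0.0
clock: 11.87
eef_pos: [483.6, -49.3, 94.2]
tcp_rot: [-3.141, 0.001, -0.0]
contact_force: [0.5, 0.4, 1.0]
opening: 0.297
grasp_force: 0.0
clock: 11.95
eef_pos: [485.8, -49.5, 94.4]
tcp_rot: [3.142, -0.001, -0.0]
contact_force: [0.8, -0.5, 0.4]
opening: 0.303
grasp_force: 0.0
```

Converted, 25 mm / 750 = 0.0333, 20 mm / 750 = 0.0267.

```bash
python3 -m handwheel '[0, 0, 0, -0.0007, 0, 0.0333, 0.3, 0, 0, 0, 0, 0, 0.0267, 0.3, 0, 0, 0, 0, 0, 0.0067, 0.3, 0, 0, 0, 0, 0, 0, 0.3, 0, 0, 0, 0, 0, 0, 0.05]'; python3 -m handwheel '[0, 0, 0, 0, 0, 0, 0.05, 0, 0, 0, 0, 0, 0, 0.05, 0, 0, 0, 0, 0, 0, 0.05, 0, 0, 0, 0, 0, -0.002, 0.05, 0, 0, 0, 0, 0, 0, 0.05]'; python3 -m handwheel '[0, 0, 0, 0.008, 0.004, 0, 0.05, 0, 0, 0, 0.008, 0.004, 0, 0.05, 0, 0, 0, 0.008, 0.004, 0, 0.05, 0, 0, 0, 0, 0, 0, 0.05, 0, 0, 0, 0, 0, 0, 0.05]'
```

```text
clock: 12.37
eef_pos: [485.3, -49.4, 44.2]
tcp_rot: [-3.142, 0.0, -0.0]
contact_force: [-0.6, 0.6, 0.6]
opening: 0.167
grasp_force: 0.0
clock: 12.78
eef_pos: [485.1, -49.4, 46.3]
tcp_rot: [3.142, -0.001, -0.0]
contact_force: [-0.3, -0.3, 0.3]
opening: 0.155
grasp_force: 25.7
clock: 13.2
eef_pos: [503.3, -58.6, 45.6]
tcp_rot: [3.142, -0.0, -0.001]
contact_force: [-0.2, 0.4, -0.1]
opening: 0.156
grasp_force: 25.7
```

```bash
python3 -m handwheel '[0, 0, 0, 0, 0.002, 0, 0.05, 0, 0, 0, 0, 0, 0, 0.05, 0, 0, 0, 0, 0, 0, 0.05]';  python3 -m handwheel '[0, 0, 0, 0.0007, 0.002, 0, 0.05, 0, 0, 0, 0, 0, 0, 0.05, 0, 0, 0, 0, 0, 0, 0.05]'
```

```text
clock: 13.45
eef_pos: [502.4, -59.8, 45.6]
tcp_rot: [-3.142, 0.0, -0.0]
contact_force: [1.0, -1.3, -0.4]
opening: 0.154
grasp_force: 25.7
clock: 13.7
eef_pos: [503.1, -61.1, 45.7]
tcp_rot: [-3.141, 0.0, -0.0]
contact_force: [0.0, 3.0, -1.3]
opening: 0.149
grasp_force: 25.9
```

Converted, -15 mm / 750 = -0.02, 1.5 mm / 750 = 0.002.

```bash
python3 -m handwheel '[0, 0, 0, 0, -0.0007, 0.002, 0.05, 0, 0, 0, 0, 0, 0, 0.05, 0, 0, 0, 0, 0, 0, 0.3, 0, 0, 0, 0, 0, 0, 0.3, 0, 0, 0, 0, 0, -0.02, 0.3]'; python3 -m handwheel '[0, 0, 0, 0, 0, -0.0467, 0.3, 0, 0, 0, -0.008, -0.028, -0.0467, 0.3, 0, 0, 0, -0.008, -0.028, -0.0467, 0.3, 0, 0, 0, 0, 0, 0, 0.3, 0, 0, 0, 0, 0, 0, 0.3]'; python3 -m handwheel '[0, 0, 0, 0, 0, 0, 0.3]'
python3 - <<'E'
from h import *
np.save('wp.npy',np.concatenate(P('wrist')[2:]))
im=cams.grab_frame('wrist')
im=np.clip((im/255.)**0.6*255,0,255).astype(np.uint8)
T=np.array([514.5,-18]);c=w2pix('wrist',[[*T,18]])[0];print(c)
x0,y0=int(c[0])-95,max(int(c[1])-85,0);print(x0,y0);crop(im,x0,y0,x0+190,y0+150,4,'w1.png')
a=np.linspace(0,2*np.pi,40)
E
```

```text
clock: 14.12
eef_pos: [501.7, -60.8, 57.5]
tcp_rot: [-3.141, 0.004, -0.0]
contact_force: [0.4, -0.5, 0.3]
opening: 0.301
grasp_force: 0.0
clock: 14.53
eef_pos: [492.4, -18.3, 166.2]
tcp_rot: [3.141, -0.004, 0.001]
contact_force: [-0.1, 0.7, -0.8]
opening: 0.3
grasp_force: 0.0
clock: 14.62
eef_pos: [491.1, -18.9, 164.0]
tcp_rot: [3.141, -0.0, 0.0]
contact_force: [-0.3, 0.8, -0.2]
opening: 0.3
grasp_force: 0.0
[256.60496976 163.72539217]
161 78
```

View pics/w1.png

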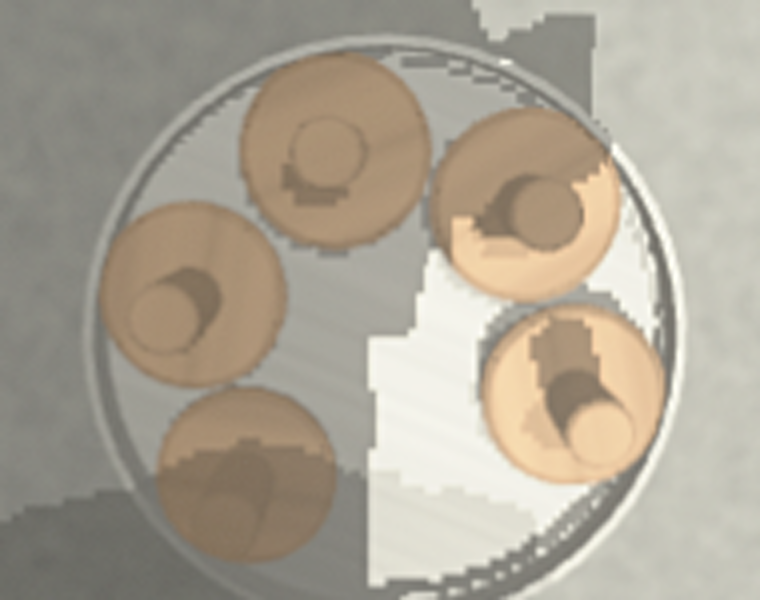

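The five knobs are packed along the wall, with head centres in the crop at (336,151), (525,204), (573,394), (247,475) and (193,294). There is a wide gap at the lower centre-right for the sixth knob.

Run:
```python
from h import *
K,d,_,_=P('wrist');w=np.load('wp.npy');p=(K,d,w[:3],w[3:])
f=lambda uv,z: pix2w('wrist',c2p(uv,161,78,4),z,p)[:,:2]
from scipy.optimize import least_squares
rim=f([(85,330),(685,320),(385,35),(180,100),(612,142),(150,535),(660,455)],18)
s=least_squares(lambda q:np.hypot(*(rim-q[:2]).T)-q[2],[514,-18,67]).x;print('rim',s.round(1));T=s[:2]
N=f([(336,151),(525,204),(573,394),(247,475),(193,294)],14.5)
for i,n in enumerate(N):
    q=n-T;print(n.round(1),'r',np.hypot(*q).round(1),'ang',np.degrees(np.arctan2(q[1],q[0])).round(1),'d',np.hypot(*(N-n).T).round(0))
```

```text
rim [513.  -17.2  67.3]
[556.5  -7.4] r 44.6 ang 12.7 d [ 0. 43. 75. 75. 44.]
[545.4 -48.5] r 45.0 ang -44.0 d [43.  0. 44. 87. 76.]
[503.2 -60.6] r 44.5 ang -102.7 d [75. 44.  0. 77. 88.]
[484.1  13.7] r 42.3 ang 133.0 d [75. 87. 77.  0. 43.]
[525.7  24.6] r 43.7 ang 73.1 d [44. 76. 88. 43.  0.]
```

Converted, -37 mm / 750 = -0.0493, -4 mm / 750 = -0.0053.

```bash
python3 -m handwheel '[0, 0, 0, -0.0053, -0.0493, 0, 0.3, 0, 0, 0, -0.0053, -0.0493, 0, 0.3, 0, 0, 0, -0.0053, -0.0493, 0, 0.3, 0, 0, 0, -0.0053, -0.0493, 0, 0.3, 0, 0, 0, -0.0053, -0.0493, 0, 0.3]' 30; python3 -m handwheel '[0, 0, 0, 0, -0.0493, 0, 0.3, 0, 0, 0, 0, -0.0493, 0, 0.3, 0, 0, 0, 0, -0.0493, 0, 0.3, 0, 0, 0, 0, 0, 0, 0.3, 0, 0, 0, 0, 0, 0, 0.3]'; python3 -m handwheel '[0, 0, 0, 0, 0, 0, 0.3]'
python3 - <<'E'
from h import *
np.save('wp.npy',np.concatenate(P('wrist')[2:]))
im=cams.grab_frame('wrist')
im=np.clip((im/255.)**0.6*255,0,255).astype(np.uint8)
c=w2pix('wrist',[[484.9,276.2,14]])[0];print(c)
x0,y0=int(c[0])-70,max(int(c[1])-60,0);print(x0,y0);crop(im,x0,y0,x0+140,y0+110,5,'w2.png')
E
```

```text
clock: 15.08
eef_pos: [470.3, 166.8, 162.5]
tcp_rot: [3.14, 0.003, -0.001]
contact_force: [0.8, -0.3, 0.1]
opening: 0.301
grasp_force: 0.0
clock: 15.5
eef_pos: [470.8, 278.0, 162.3]
tcp_rot: [3.14, 0.002, 0.002]
contact_force: [-0.5, -1.4, -0.7]
opening: 0.302
grasp_force: 0.0
clock: 15.58
eef_pos: [470.6, 276.1, 162.5]
tcp_rot: [3.14, 0.003, 0.0]
contact_force: [0.1, -0.3, -0.0]
opening: 0.302
grasp_force: 0.0
[257.07198691 173.63489733]
187 113
```

View pics/w2.png

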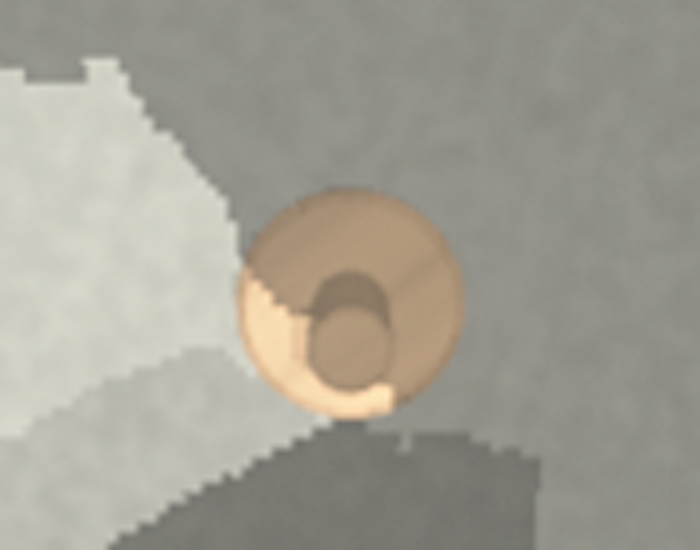

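The crop shows plain birch with head centre (351,303) and shank top (351,347), so this is the knob meant.

Run:
```python
from h import *
K,d,_,_=P('wrist');w=np.load('wp.npy');p=(K,d,w[:3],w[3:])
f=lambda uv,z: pix2w('wrist',c2p(uv,187,113,5),z,p)[:,:2]
print(f([(351,303)],11.5),f([(351,347)],50),r.sense()['eef_pos'])
```

```text
[[484.66164454 276.84722591]] [[485.07416423 276.81069511]] [470.79049992 275.72354015 162.8978768 ]
```

Converted, 35 mm / 750 = 0.0467, 12 mm / 750 = 0.016.

```bash
python3 -m handwheel '[0, 0, 0, 0.0093, -0.0013, 0.0467, 0.3, 0, 0, 0, 0.0093, 0, 0.0467, 0.3, 0, 0, 0, 0, 0, 0.0467, 0.3, 0, 0, 0, 0, 0, 0.016, 0.3, 0, 0, 0, 0, 0, 0, 0.3]'; python3 -m handwheel '[0, 0, 0, 0, 0, 0, 0.3, 0, 0, 0, 0, 0, 0, 0.3]'
```

```text
clock: 16.05
eef_pos: [483.2, 275.5, 44.2]
tcp_rot: [3.138, 0.006, -0.002]
contact_force: [-0.8, -0.4, -0.2]
opening: 0.3
grasp_force: 0.0
clock: 16.22
eef_pos: [486.3, 278.2, 48.8]
tcp_rot: [-3.141, -0.002, -0.001]
contact_force: [0.1, 0.1, 0.3]
opening: 0.299
grasp_force: 0.0
```

Converted, 7 mm / 750 = 0.0093, -1 mm / 750 = -0.0013.

```bash
python3 -m handwheel '[0, 0, 0, -0.0013, 0.0013, 0.0093, 0.3, 0, 0, 0, 0, 0, 0, 0.3, 0, 0, 0, 0, 0, 0, 0.3, 0, 0, 0, 0, 0, 0, 0.05, 0, 0, 0, 0, 0, 0, 0.05]'; python3 -m handwheel '[0, 0, 0, 0, 0, 0, 0.05, 0, 0, 0, 0, 0, 0, 0.05, 0, 0, 0, 0, 0, 0, 0.05, 0, 0, 0, 0, 0, 0, 0.05]'
```

```text
clock: 16.63
eef_pos: [484.5, 277.4, 40.8]
tcp_rot: [-3.141, -0.001, 0.0]
contact_force: [-0.7, -0.4, 3.6]
opening: 0.151
grasp_force: 29.4
clock: 16.97
eef_pos: [484.6, 277.4, 40.8]
tcp_rot: [-3.141, -0.001, -0.0]
contact_force: [-1.4, -1.2, 7.8]
opening: 0.151
grasp_force: 29.6
```

Converted, 38 mm / 750 = 0.0507, -1.5 mm / 750 = -0.002.

```bash
python3 -m handwheel '[0, 0, 0, 0, 0, -0.02, 0.05, 0, 0, 0, 0, 0, -0.0467, 0.05, 0, 0, 0, 0, 0, -0.0333, 0.05, 0, 0, 0, -0.002, 0.0267, 0, 0.05, 0, 0, 0, -0.002, 0.0507, 0, 0.05]'; python3 -m handwheel '[0, 0, 0, -0.002, 0.0507, 0, 0.05, 0, 0, 0, -0.002, 0.0507, 0, 0.05, 0, 0, 0, -0.002, 0.0507, 0, 0.05, 0, 0, 0, -0.002, 0.0507, 0, 0.05, 0, 0, 0, -0.002, 0.0507, 0, 0.05]'; python3 -m handwheel '[0, 0, 0, -0.0027, 0.0507, 0, 0.05, 0, 0, 0, 0, 0.0267, 0, 0.05, 0, 0, 0, 0, 0, 0, 0.05, 0, 0, 0, 0, 0, 0, 0.05, 0, 0, 0, 0, 0, 0, 0.05]'
```

```text
clock: 17.38
eef_pos: [483.3, 221.8, 117.4]
tcp_rot: [-3.138, -0.005, 0.003]
contact_force: [0.4, -1.0, -0.9]
opening: 0.152
grasp_force: 29.3
clock: 17.8
eef_pos: [473.4, 27.6, 115.4]
tcp_rot: [-3.142, -0.0, 0.0]
contact_force: [1.4, -0.7, -0.5]
opening: 0.154
grasp_force: 29.3
clock: 18.22
eef_pos: [471.8, -28.5, 115.2]
tcp_rot: [-3.141, -0.0, -0.001]
contact_force: [-1.0, -1.4, -0.4]
opening: 0.15
grasp_force: 29.4
```

Converted, 30 mm / 750 = 0.04, 20 mm / 750 = 0.0267.

```bash
python3 -m handwheel '[0, 0, 0, 0.0007, 0.0004, 0.04, 0.05, 0, 0, 0, 0, 0, 0.0267, 0.05, 0, 0, 0, 0, 0, 0, 0.05, 0, 0, 0, 0, 0, 0, 0.05]'; python3 -m handwheel '[0, 0, 0, 0, 0, 0.0107, 0.05, 0, 0, 0, 0, 0, 0.0053, 0.05, 0, 0, 0, 0, 0, 0, 0.05, 0, 0, 0, 0, 0, 0, 0.05]'
```

```text
clock: 18.55
eef_pos: [471.5, -28.1, 64.7]
tcp_rot: [-3.141, 0.003, 0.001]
contact_force: [0.3, -0.4, -0.2]
opening: 0.155
grasp_force: 29.4
clock: 18.88
eef_pos: [472.4, -29.0, 53.5]
tcp_rot: [3.142, -0.0, 0.0]
contact_force: [0.0, -0.0, -0.2]
opening: 0.155
grasp_force: 29.4
```

Converted, 3 mm / 750 = 0.004.

```bash
python3 -m handwheel '[0, 0, 0, 0, 0, 0.004, 0.05, 0, 0, 0, 0, 0, 0.004, 0.05, 0, 0, 0, 0, 0, 0, 0.05]'; python3 -m handwheel '[0, 0, 0, 0, 0, 0.004, 0.05, 0, 0, 0, 0, 0, 0.0009, 0.05, 0, 0, 0, 0, 0, 0, 0.05, 0, 0, 0, 0, 0, 0, 0.05]'
```

```text
clock: 19.13
eef_pos: [472.1, -29.2, 46.9]
tcp_rot: [-3.142, 0.0, -0.0]
contact_force: [-0.3, -0.1, 0.3]
opening: 0.151
grasp_force: 29.4
clock: 19.47
eef_pos: [472.4, -29.2, 43.8]
tcp_rot: [3.142, -0.0, -0.0]
contact_force: [-1.3, -0.5, 6.2]
opening: 0.15
grasp_force: 30.1
```

Careful with the scale: shifts go in shares of 750 mm and turns go in shares of pi rad. That gives: -1 mm / 750 = -0.0013, -0.5 mm / 750 = -0.0007.

```bash
python3 -m handwheel '[0, 0, 0, -0.0013, 0.0004, -0.0007, 0.05, 0, 0, 0, 0, 0, 0, 0.05, 0, 0, 0, 0, 0, 0, 0.05]'; python3 -m handwheel '[0, 0, 0, -0.0009, 0, 0, 0.05, 0, 0, 0, 0, 0, 0, 0.05, 0, 0, 0, 0, 0, 0.0007, 0.05, 0, 0, 0, 0, 0, 0, 0.3, 0, 0, 0, 0, 0, 0, 0.3]';python3 -m handwheel '[0, 0, 0, 0, 0, -0.02, 0.3, 0, 0, 0, 0, 0, -0.0467, 0.3, 0, 0, 0, 0.0133, -0.0067, -0.0467, 0.3, 0, 0, 0, 0.0133, -0.0067, -0.0467, 0.3, 0, 0, 0, 0, 0, 0, 0.3]'; python3 -m handwheel '[0, 0, 0, 0, 0, 0, 0.3, 0, 0, 0, 0, 0, 0, 0.3]'
python3 - <<'E'
from h import *
print(r.sense()['eef_pos'])
np.save('wp.npy',np.concatenate(P('wrist')[2:]))
im=cams.grab_frame('wrist')
im=np.clip((im/255.)**0.6*255,0,255).astype(np.uint8)
T=np.array([513.8,-17.7]);c=w2pix('wrist',[[*T,18]])[0];print(c)
x0,y0=int(c[0])-95,max(int(c[1])-70,0);print(x0,y0);crop(im,x0,y0,x0+190,y0+150,4,'w3.png')
E
```

```text
clock: 19.72
eef_pos: [471.1, -29.5, 43.9]
tcp_rot: [-3.142, 0.0, -0.0]
contact_force: [-0.5, -0.0, -0.2]
opening: 0.154
grasp_force: 29.4
clock: 20.13
eef_pos: [470.4, -29.4, 43.4]
tcp_rot: [-3.142, 0.0, -0.0]
contact_force: [0.0, 1.0, -1.0]
opening: 0.3
grasp_force: 0.0
clock: 20.55
eef_pos: [495.6, -19.1, 169.7]
tcp_rot: [3.141, -0.011, -0.0]
contact_force: [2.8, -0.7, 0.9]
opening: 0.298
grasp_force: 0.0
clock: 20.72
eef_pos: [489.9, -19.4, 163.2]
tcp_rot: [3.142, 0.001, -0.0]
contact_force: [0.3, 0.7, -0.5]
opening: 0.302
grasp_force: 0.0
[489.89831074 -19.41226044 163.15135353]
[255.93073521 163.02288136]
160 93
```

View pics/w3.png

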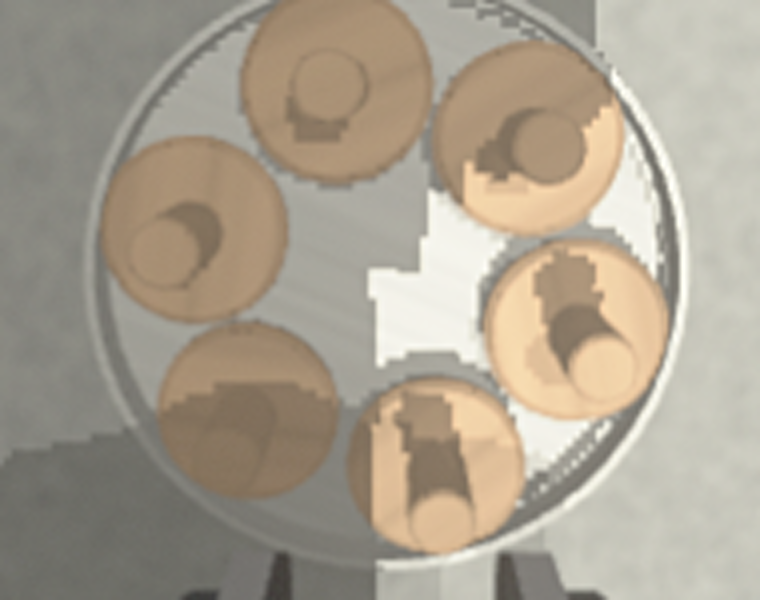

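Six knobs stand round the tin wall with the middle empty. Head centres in the crop are (337,88), (528,138), (576,329), (436,464), (248,409) and (194,230).

Run:
```python
from h import *
from scipy.optimize import least_squares
K,d,_,_=P('wrist');w=np.load('wp.npy');p=(K,d,w[:3],w[3:])
f=lambda uv,z: pix2w('wrist',c2p(uv,160,93,4),z,p)[:,:2]
N=f([(337,88),(528,138),(576,329),(436,464),(248,409),(194,230)],14.5)
m=lambda q:np.hypot(*(N-q).T)
s=least_squares(lambda q:m(q)-44,[514,-18]).x;print(N.round(1),s.round(1),m(s).round(1))
from scipy.optimize import minimize
b=minimize(lambda q:-m(q).min(),s,method='Nelder-Mead').x;print(b.round(1),m(b).round(1))
```

```text
[[555.8  -7.3]
 [545.4 -48.6]
 [503.2 -60.7]
 [471.3 -29.4]
 [484.5  13.8]
 [525.4  24.6]] [513.8 -18.2] [43.4 43.9 43.8 43.9 43.4 44.3]
[513.7 -18.4] [43.5 43.7 43.5 43.8 43.5 44.6]
```

Converted, -36 mm / 750 = -0.048, -18 mm / 750 = -0.024.

```bash
python3 -m handwheel '[0, 0, 0, 0.012, -0.024, 0, 0.3, 0, 0, 0, 0.0227, -0.048, 0, 0.3, 0, 0, 0, 0.0227, -0.048, 0, 0.3, 0, 0, 0, 0.0227, -0.048, 0, 0.3, 0, 0, 0, 0.0227, -0.048, 0, 0.3]'; python3 -m handwheel '[0, 0, 0, 0.0227, -0.048, 0, 0.3, 0, 0, 0, 0.0227, -0.048, 0, 0.3, 0, 0, 0, 0.012, -0.0267, 0, 0.3, 0, 0, 0, 0, 0, 0, 0.3, 0, 0, 0, 0, 0, 0, 0.3]'; python3 -m handwheel '[0, 0, 0, 0, 0, 0, 0.3]'
python3 - <<'E'
from h import *
np.save('wp.npy',np.concatenate(P('wrist')[2:]))
im=cams.grab_frame('wrist')
im=np.clip((im/255.)**0.6*255,0,255).astype(np.uint8)
c=w2pix('wrist',[[625.4,236,14]])[0];print(c)
x0,y0=int(c[0])-70,max(int(c[1])-60,0);print(x0,y0);crop(im,x0,y0,x0+140,y0+110,5,'w4.png')
E
```

```text
clock: 21.18
eef_pos: [566.8, 143.7, 161.6]
tcp_rot: [3.141, 0.003, -0.001]
contact_force: [0.5, -0.9, -1.1]
opening: 0.3
grasp_force: 0.0
clock: 21.6
eef_pos: [609.5, 234.9, 161.2]
tcp_rot: [3.14, 0.003, 0.002]
contact_force: [-0.3, -0.2, -0.1]
opening: 0.298
grasp_force: 0.0
clock: 21.68
eef_pos: [609.2, 233.4, 161.7]
tcp_rot: [3.14, 0.003, -0.0]
contact_force: [0.2, -0.1, -0.8]
opening: 0.299
grasp_force: 0.0
[254.46761725 171.60972617]
184 111
```

View pics/w4.png

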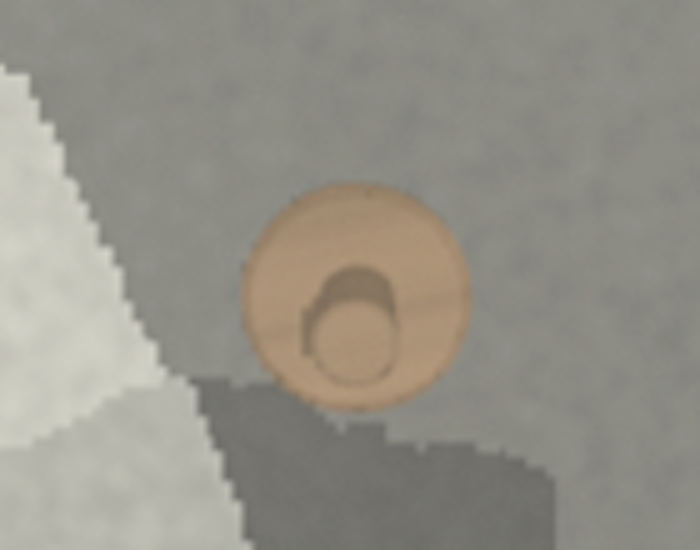

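The crop shows the second plain birch knob, with head centre (357,297) and shank top (355,342).

Run:
```python
from h import *
K,d,_,_=P('wrist');w=np.load('wp.npy');p=(K,d,w[:3],w[3:])
f=lambda uv,z: pix2w('wrist',c2p(uv,184,111,5),z,p)[:,:2]
print(f([(357,297)],11.5),f([(355,342)],50),r.sense()['eef_pos'])
```

```text
[[626.2016143  235.82355266]] [[626.12634544 235.86255092]] [609.38188756 233.1462347  162.20653831]
```

Converted, 30 mm / 750 = 0.04, 20 mm / 750 = 0.0267.

```bash
python3 -m handwheel '[0, 0, 0, 0.0107, -0.0033, 0.04, 0.3, 0, 0, 0, 0.0107, 0, 0.04, 0.3, 0, 0, 0, 0.0007, 0, 0.04, 0.3, 0, 0, 0, 0, 0, 0.0267, 0.3, 0, 0, 0, 0, 0, 0, 0.3]'; python3 -m handwheel '[0, 0, 0, 0, 0, 0, 0.3, 0, 0, 0, 0, 0, 0, 0.3]'
```

```text
clock: 22.15
eef_pos: [623.7, 234.3, 48.8]
tcp_rot: [3.139, 0.008, -0.002]
contact_force: [-1.8, 0.0, 0.3]
opening: 0.3
grasp_force: 0.0
clock: 22.32
eef_pos: [627.7, 236.5, 54.8]
tcp_rot: [-3.141, -0.001, -0.001]
contact_force: [-0.2, 0.6, 1.3]
opening: 0.299
grasp_force: 0.0
```

Converted, 7 mm / 750 = 0.0093, 6 mm / 750 = 0.008.

```bash
python3 -m handwheel '[0, 0, 0, -0.0017, 0.0008, 0.0093, 0.3, 0, 0, 0, 0, 0, 0.008, 0.3, 0, 0, 0, 0, 0, 0, 0.3, 0, 0, 0, 0, 0, 0, 0.3, 0, 0, 0, 0, 0, 0, 0.05]'; python3 -m handwheel '[0, 0, 0, 0, 0, 0, 0.05, 0, 0, 0, 0, 0, 0, 0.05, 0, 0, 0, 0, 0, 0, 0.05, 0, 0, 0, 0, 0, 0, 0.05]'
```

```text
clock: 22.73
eef_pos: [625.9, 236.5, 40.8]
tcp_rot: [-3.141, -0.0, -0.0]
contact_force: [-0.1, -1.2, -0.1]
opening: 0.17
grasp_force: 0.4
clock: 23.07
eef_pos: [626.0, 236.6, 40.8]
tcp_rot: [-3.141, -0.0, -0.0]
contact_force: [-0.5, -0.2, 2.5]
opening: 0.154
grasp_force: 29.5
```

Converted, 36 mm / 750 = 0.048, -35 mm / 750 = -0.0467.

```bash
python3 -m handwheel '[0, 0, 0, 0, 0, -0.02, 0.05, 0, 0, 0, 0, 0, -0.0467, 0.05, 0, 0, 0, 0, 0, -0.0333, 0.05, 0, 0, 0, -0.0107, 0.024, 0, 0.05, 0, 0, 0, -0.0213, 0.048, 0, 0.05]'; python3 -m handwheel '[0, 0, 0, -0.0213, 0.048, 0, 0.05, 0, 0, 0, -0.0213, 0.048, 0, 0.05, 0, 0, 0, -0.0213, 0.048, 0, 0.05, 0, 0, 0, -0.0213, 0.048, 0, 0.05, 0, 0, 0, -0.0213, 0.048, 0, 0.05]'; python3 -m handwheel '[0, 0, 0, -0.0107, 0.0267, 0, 0.05, 0, 0, 0, 0, 0, 0, 0.05, 0, 0, 0, 0, 0, 0, 0.05, 0, 0, 0, 0, 0, 0, 0.05]'
```

```text
clock: 23.48
eef_pos: [604.9, 185.3, 119.1]
tcp_rot: [-3.139, -0.007, 0.002]
contact_force: [-0.1, -1.7, -0.4]
opening: 0.154
grasp_force: 29.4
clock: 23.9
eef_pos: [521.0, 1.0, 116.6]
tcp_rot: [3.142, -0.001, 0.0]
contact_force: [0.3, -0.7, -0.5]
opening: 0.149
grasp_force: 29.4
clock: 24.23
eef_pos: [514.5, -17.4, 116.3]
tcp_rot: [-3.141, -0.001, -0.001]
contact_force: [1.1, 0.7, -0.3]
opening: 0.156
grasp_force: 29.5
```

Converted, 30 mm / 750 = 0.04, 20 mm / 750 = 0.0267.

```bash
python3 -m handwheel '[0, 0, 0, -0.0009, 0.0009, 0.04, 0.05, 0, 0, 0, 0, 0, 0.0267, 0.05, 0, 0, 0, 0, 0, 0, 0.05, 0, 0, 0, 0, 0, 0, 0.05]'; python3 -m handwheel '[0, 0, 0, 0, 0, 0.0053, 0.05, 0, 0, 0, 0, 0, 0, 0.05, 0, 0, 0, 0, 0, 0, 0.05]'
```

```text
clock: 24.57
eef_pos: [512.8, -17.3, 65.1]
tcp_rot: [-3.141, 0.002, 0.001]
contact_force: [0.2, -0.1, 0.5]
opening: 0.154
grasp_force: 29.5
clock: 24.82
eef_pos: [513.8, -18.0, 62.3]
tcp_rot: [3.142, -0.001, 0.0]
contact_force: [0.8, 0.2, 0.1]
opening: 0.153
grasp_force: 29.5
```

Now lower it in small steps while watching the force.

Converted, 4 mm / 750 = 0.0053, 3 mm / 750 = 0.004.

```bash
python3 -m handwheel '[0, 0, 0, 0, 0, 0.0053, 0.05, 0, 0, 0, 0, 0, 0.004, 0.05, 0, 0, 0, 0, 0, 0, 0.05, 0, 0, 0, 0, 0, 0, 0.05]'; python3 -m handwheel '[0, 0, 0, 0, 0, 0.004, 0.05, 0, 0, 0, 0, 0, 0.0027, 0.05, 0, 0, 0, 0, 0, 0, 0.05, 0, 0, 0, 0, 0, 0, 0.05]'
```

```text
clock: 25.15
eef_pos: [512.9, -18.3, 54.4]
tcp_rot: [-3.142, 0.0, -0.0]
contact_force: [-0.3, 0.2, -0.3]
opening: 0.151
grasp_force: 29.5
clock: 25.48
eef_pos: [512.9, -18.3, 49.3]
tcp_rot: [-3.142, 0.0, -0.0]
contact_force: [0.2, 1.5, -0.4]
opening: 0.155
grasp_force: 29.5
```

Converted, 2 mm / 750 = 0.0027.

```bash
python3 -m handwheel '[0, 0, 0, 0, 0, 0.0027, 0.05, 0, 0, 0, 0, 0, 0.0027, 0.05, 0, 0, 0, 0, 0, 0, 0.05, 0, 0, 0, 0, 0, 0, 0.05]'
```

```text
clock: 25.82
eef_pos: [512.9, -18.3, 45.3]
tcp_rot: [-3.142, 0.0, -0.0]
contact_force: [0.7, -0.4, -0.3]
opening: 0.154
grasp_force: 29.5
```

No contact force at all. Now the last 1.5 mm, release, rise, and move clear.

Converted, 1.5 mm / 750 = 0.002, 0.4 mm / 750 = 0.0005.

```bash
python3 -m handwheel '[0, 0, 0, 0.0005, 0, 0.002, 0.05, 0, 0, 0, 0, 0, 0, 0.05, 0, 0, 0, 0, 0, 0, 0.05]'; python3 -m handwheel '[0, 0, 0, 0, 0, 0, 0.3, 0, 0, 0, 0, 0, 0, 0.3, 0, 0, 0, 0, 0, 0, 0.3, 0, 0, 0, 0, 0, -0.02, 0.3, 0, 0, 0, 0, 0, -0.0467, 0.3]'; python3 -m handwheel '[0, 0, 0, -0.0107, 0, -0.0467, 0.3, 0, 0, 0, -0.0107, 0, -0.0467, 0.3, 0, 0, 0, 0, 0, 0, 0.3, 0, 0, 0, 0, 0, 0, 0.3, 0, 0, 0, 0, 0, 0, 0.3]'
python3 - <<'E'
from h import *
im=cams.grab_frame('wrist')
im=np.clip((im/255.)**0.6*255,0,255).astype(np.uint8)
c=w2pix('wrist',[[513.8,-17.7,18]])[0]
x0,y0=int(c[0])-95,max(int(c[1])-70,0);a=cv2.resize(im[y0:y0+150,x0:x0+190,::-1],(760,600),interpolation=cv2.INTER_CUBIC)
cv2.imwrite('pics/w5.png',a)
crop(cams.grab_frame('side'),0,0,512,384,1.5,'s5.png')
E
```

```text
clock: 26.07
eef_pos: [513.4, -18.2, 44.0]
tcp_rot: [-3.142, 0.0, -0.0]
contact_force: [0.2, 0.4, -0.5]
opening: 0.152
grasp_force: 29.5
clock: 26.48
eef_pos: [510.7, -18.2, 91.4]
tcp_rot: [-3.141, 0.007, -0.0]
contact_force: [0.3, -0.0, -0.8]
opening: 0.304
grasp_force: 0.0
clock: 26.9
eef_pos: [497.3, -18.2, 163.9]
tcp_rot: [3.142, -0.0, -0.0]
contact_force: [0.1, 0.3, -0.4]
opening: 0.301
grasp_force: 0.0
```

View pics/w5.png

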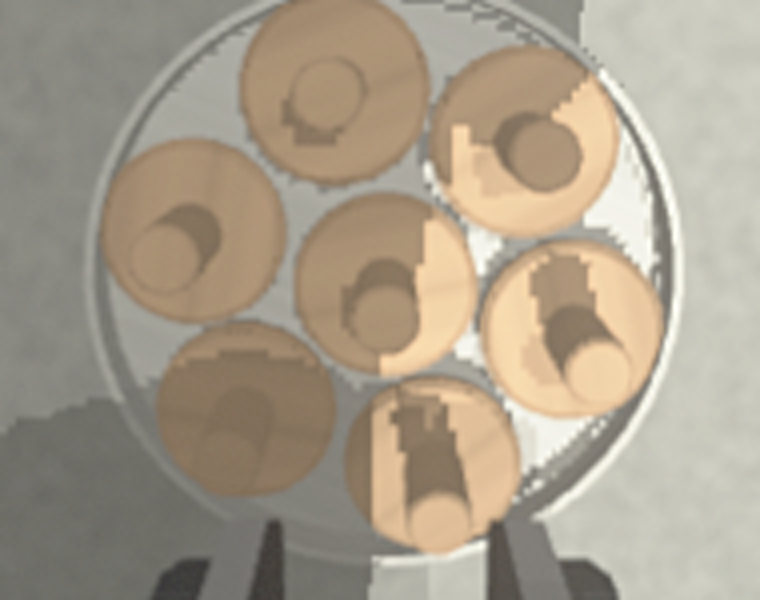

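View pics/s5.png

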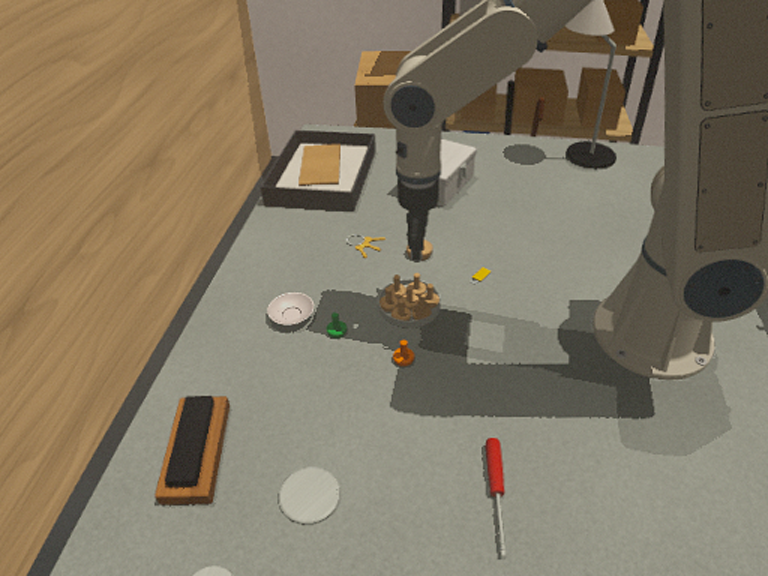

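The wrist crop shows all seven standing flat in the tin, with the middle one at (385,285) and gaps all round it. The side view shows the shanks upright at about (410,290) and the bystanders where they were, with the arm clear.

```bash
python3 -c "
from rig import r
print(r.sign_off())"
```

```text
the job is handed in; nothing more can be done
None
```

The job is handed in: all seven birch knobs stand flat in the tin, shanks up, one in the middle and six round it, and the big knob and everything else on the table were left alone (about 27 s of the 67 s used).

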